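# Loosen the knurled clamp wheel and push the gong home

## Task

Without gripping anything, roll a fingertip along the knurled rim of the clamp wheel on the gong jig to loosen it anticlockwise by two full turns (not more than about a quarter turn over, or it gets near the end of its thread). Then push the black end of the unlocked carriage with a fingertip until the carriage is fully home against its end stop by the hammer. Keep off the polished gong and leave the other things on the bench where they are.

Things in the scene. Friction and masses are not known exactly. Their poses are not given: they have to be found in the camera images.
- jig: Gong setting jig, fixed: steel base plate 130 wide (jig x) x 490 long (jig y, -170 to +320) x 12 thick, guide rails, a bridge across the middle (beam 130 x 36, top 80 above the worktop), at the +y end a stop and a strike hammer on a 137 high post. Origin: on the worktop, on the clamp wheel's axis; z up, y the way the carriage is pushed.
- clamp_wheel (a joint): Turn of the clamp wheel on its screw, rad: 0 = fully tight, grows as it loosens, anticlockwise seen from above (full turn = 6.283, end of thread 22). Starts nearly tight, 0 to 0.7. Rises 3 mm a turn. Takes about 0.1 N m (2 N along the rim, so a few newtons of pressure on the rim carry it round) and stays where it is left.
- wheel_top (a point): Centre of the clamp wheel's top face. The wheel is an aluminium disc lying flat over the bridge, upright axis, 100 across over its knurl (48 straight ridges 1.6 proud), too wide to grip, 20 thick: underside 84, top 104 above the worktop when tight. The top face is flat, with a flush dark screw head 28 across at its middle.
- wheel_dot (a point): Red painted dot, 12 across, on the wheel's top face 34 from the axis. It points to jig -x (to a red line on the bridge beam) at joint value 0 and goes round with the wheel, for counting turns.
- carriage (a joint): Travel of the gong carriage along jig +y, m: 0 = locked start place, 0.035 = home against the end stop. The wheel's screw ends in a dog point 4.5 mm deep in a hole of the carriage: it locks firmly for the first half turn and is quite clear at 1.5 turns; then it slides with about 3 N of friction (4 N s/m damping) and stays where it is left.
- push_face (a point): Centre of the carriage's upright end face at its jig -y end (black end cap): push it towards jig +y. The carriage is an aluminium profile along jig y, 90 wide, 350 long, from 14 to 59 above the worktop; the face is 90 x 45, 140 from the wheel's axis at the start. The base plate runs on 30 beyond it; nothing stands over it.
- gong: Polished brass dome gong, 81 across and 29 high with its nut, on a post on the carriage, 170 from the wheel's axis towards jig +y at the start. Origin: centre of its lower rim, 80 above the worktop. Not to be touched.
- bellows_a: Beechwood bellows box lying flat, 110 x 34 x 44 high with its bellows. Loose; to be left alone. Origin under its centre.
- bellows_b: A second beechwood bellows box like the first. Loose; to be left alone.
- movement_cover: Black plastic movement cover, 95 x 115 x 38 high, lying beyond the push end of the jig. Loose; to be left alone. Origin under its centre.
- hex_driver: Chrome hex driver with red handle, 190 long, 25 high, lying beside the jig. Loose; to be left alone. Its x axis runs along the shaft.
- cuckoo: Small carved wooden cuckoo on a round foot 40 across, 57 high, standing beside the jig. Loose; to be left alone. Origin under its foot.
- screw_tray: Blue plastic screw tray, 85 x 130 x 26 high. Loose; to be left alone. Origin under its centre.

How it is judged (in metres and radians):
On the way, in this order (a step that is already met when the one before it is completed fails the run):
1. the clamp wheel is two turns loose (1.9 to 2.5 turns from tight) with the carriage still at its start place (value of joint clamp_wheel between 11.9 and 15.7 rad and value of joint carriage below 0.006 m), for 0.2 s.
2. the carriage is home against its end stop (value of joint carriage above 0.032 m), for 0.2 s.
At the end, for the whole second after the job is handed in: The clamp wheel stands 1.9 to 2.5 turns from fully tight (11.9 to 15.7 rad), and the carriage is at rest within 3 mm of its end stop (value of joint clamp_wheel between 11.9 and 15.7 rad and value of joint carriage above 0.032 m and linear speed of gong below 0.01 m/s); the robot touches nothing.
It fails at once if the polished gong is touched (over 0.5 N) (contact force between any of the fingers, the arm and gong above 0.5 N).
It fails at once if a bystander is moved by more than 15 mm or lifted (distance of any of bellows_a, bellows_b, movement_cover, hex_driver, cuckoo, screw_tray from where it was at the start of the episode above 0.015 m).
It also fails if it takes over 69 s, if anything falls off the work surface, if the arm or the gripper's body presses on something with over 40 N, if the wrist force passes 120 N, or if a joint passes its speed limit or range.

## Robot

A 6-joint arm with a two-finger parallel gripper is mounted at the origin on the work surface. World frame = base frame: x ahead of the robot, y to its left, z up, the work surface at z = 0. Lengths are in mm, angles in rad, forces in N, time in s.
With the tool pointing down it reaches from about 350 to 775 mm from the base axis. Payload 7.3 kg.
Tool frame: the origin (TCP) lies midway between the tips of the shut fingers; the grasp point (between the pads) lies 19 mm behind it (bot.tcp_to_grasp is the distance from the TCP to the grasp point, in mm); z points along the fingers, y is the line along which they close (so a half turn about z gives the same grasp; the last joint's range is limited). The gripper opens to 92 mm and grips with 3 to 60 N. Pads are 19 mm wide; open, the fingers measure 130 mm over their backs; the gripper's body (75 mm by 190 mm) begins 47 mm behind the grasp point.
Start: joints at [-1.402, 0.342, 1.524, -0, 1.275, -0.146], TCP at [162.576, -499.213, 226.741] pointing down, gripper open.
Joint ranges: [-2.53, 2.53], [-0.77, 2.02], [0.04, 2.7], [-1, 4.14], [0.28, 2.66], [-3.11, 3.11]. Speed limits (rad/s): [2.57, 2.57, 3.14, 3.14, 3.14, 3.14].

## Interface

Orientations are given as [roll, pitch, yaw] about the fixed x, y, z axes, in that order (R = Rz(yaw) Ry(pitch) Rx(roll)).
In Python, from plant import bot, viewer gives the robot as it stands. The module is installed in compiled form; this text tells all that it offers.
- The arm moves only by the shell command python3 -m handwheel 'ROWS'. ROWS is text: rows parted by semicolons, each of 7 numbers parted by spaces: the shift along the tool's x, y, z scaled (see below), then the turn, a rotation vector about the tool's x, y, z scaled (see below), then the opening, from -1 (shut) to 1 (fully open), so that 0 is half open. In form: tx ty tz rx ry rz gripper; .... A call has 1 to 8 rows; each row is the pose to reach, as a shift and turn from the pose commanded when the call began, along the tool's axes at that moment, turning the shorter way round; what a row does not reach only later rows make up. The controller multiplies each number of a shift by 10 cm and each number of a turn by pi rad. A row lasts 1/12 s, in which the tool goes at most 41.7 mm and 7.16 degrees, less where a joint would pass 70% of its speed; a pose out of reach is approached as far as the arm can. A call with a number of a shift or a turn outside -1 to 1 is refused whole. A call with a gripper value outside its range is refused whole. The fingers move at their own pace and stop on an object; the grip force is fixed at half the most. Time passes only in rows, so rows that repeat a pose let the fingers close. It gives the time, the measured TCP pose, the force, the opening and the grip force at its end, in the units of the state.
- bot.get_obs(): the state, without advancing time (a new reading comes with each control period).
- viewer.capture(name): name is "side" or "top"; returns a dict with "frame" (384x512x3 uint8, red, green, blue), "fov_y" (degrees; the focal length in pixels is half the picture's height over the tangent of half this angle, whatever the lens; pixels are square), "cx", "cy" (the principal point, pixels), "dist_coeffs" ([k1, k2, p1, p2, k3] as OpenCV has them; the pictures are not rectified), "T" (4x4, takes a point from camera to world coordinates). Camera axes: x right, y down, z forward; pixel columns grow to the right and rows downward; lengths in mm; the calibration is good to about 2 mm. A picture is of the moment at which its call begins. There is no depth.
- bot.close_job(): hands the job in; it is judged then, once.
Trained networks look in a picture, given as the dict that the camera call returned (one of the last four; its "shot" number tells which), for a name from the list of things; names that differ only in an ending like _2 or _b are one class to them, and where a whole thing is asked for, a point or a joint stands for the part that bears it (a point fixed in the world has none). Each returns a list of dicts, best first, with "score" (0 to 1); they miss things now and then, are a little off and sometimes report something else, mostly with a low value. They report only what shows in the picture. A call takes as long as a camera call.
- viewer.recognise(target, picture): "centre" ([column, row] in pixels, amid what is visible of it).
- viewer.cut_out(target, picture): "pixels" (384x512 bool, what is visible of it) and "centre" ([column, row] in pixels, amid what is visible of it).
The state is a dict: "time": time; "joint_positions": joint angles; "dq": joint speeds; "tau": joint torques, N m; "tool_pos": TCP position; "tcp_rot": TCP orientation; "contact_force": force on the tool from outside, world axes, zero at the start; "moment": the same for the moment, N m; "grip_width": finger opening in mm; "finger_force": force on a finger pad.
Only numpy, scipy, OpenCV 4.12 (cv2) and the standard library are available. Lean on these libraries where they do the work, as an engineer would, in place of code of your own. Each camera call takes 0.05 s, during which the arm holds its last target. There are 200 camera calls.

## Working session

There is one attempt and no reset: what is moved stays moved. The work goes in short steps, Python scripts to look and compute and a shell command to move; the robot and the scene stay as the last step left them, time stands still between calls to the robot, and variables do not carry over. Pictures are saved under pics/ and viewed, at most 10 in all, crops included, and the job is handed in when it is done.

```bash
mkdir -p pics
python3 - <<'E'
from plant import bot, viewer
import cv2
o=bot.get_obs(); print(o)
for n in("top","side"):
    p=viewer.capture(n); cv2.imwrite(f"pics/{n}0.png",cv2.cvtColor(p["frame"],cv2.COLOR_RGB2BGR))
    print(n,p["fov_y"],p["cx"],p["cy"],p["dist_coeffs"],p["T"])
    for t in("wheel_top","wheel_dot","push_face","gong","jig","movement_cover","cuckoo","hex_driver"):
        print(t,[(r["centre"],round(r["score"],2)) for r in viewer.recognise(t,p)[:2]])
E
```

```text
{'time': 0.0, 'joint_positions': array([-1.40200531e+00,  3.42711535e-01,  1.52503569e+00, -2.87248714e-05,
        1.27536975e+00, -1.45987417e-01]), 'dq': array([ 7.03696648e-04,  8.80370397e-04, -1.00055029e-03, -3.30459579e-04,
       -4.83825932e-05,  2.89664273e-04]), 'tau': array([-1.21436555e-03, -4.31245637e+01, -2.44223785e+01,  7.15371617e-02,
        5.58959472e-02, -1.60667018e-04]), 'tool_pos': array([ 162.4927228 , -498.79086953,  226.04424279]), 'tcp_rot': array([-3.14008055e+00, -1.94567089e-04,  3.14786671e-01]), 'contact_force': array([-0.7984424 ,  0.10082889,  0.35254706]), 'moment': array([ 0.02476472, -0.01859803, -0.02116159]), 'finger_force': 0.0, 'grip_width': 91.83360824958193}
top 42.15301519577291 255.48183000106923 187.57715962353075 [-0.08729854  0.          0.          0.          0.        ] [[ 1.45319234e-02 -9.80455334e-01  1.96204386e-01  3.49792590e+02]
 [-9.99515535e-01 -1.96452905e-02 -2.41403710e-02 -1.60943803e+01]
 [ 2.75230477e-02 -1.95758526e-01 -9.80265822e-01  1.17468109e+03]
 [ 0.00000000e+00  0.00000000e+00  0.00000000e+00  1.00000000e+
[... 309 characters left out ...]
4128663927198 247.2727277882117 190.39697810216182 [-0.08100945  0.          0.          0.          0.        ] [[-8.63224267e-01 -2.57358170e-01  4.34293263e-01  1.66775070e+02]
 [-5.04733764e-01  4.24038584e-01 -7.51954192e-01  6.98489328e+02]
 [ 9.36445437e-03 -8.68307579e-01 -4.95937753e-01  5.73854165e+02]
 [ 0.00000000e+00  0.00000000e+00  0.00000000e+00  1.00000000e+00]]
wheel_top [([269.0, 197.2], 0.96)]
wheel_dot [([273.6, 192.1], 0.69)]
push_face [([233.5, 237.8], 0.92)]
gong [([208.6, 235.7], 0.86)]
jig [([228.4, 246.8], 0.95), ([206.9, 209.0], 0.47)]
movement_cover [([338.4, 169.4], 0.58)]
cuckoo [([339.0, 228.5], 0.82), ([244.3, 181.3], 0.2)]
hex_driver [([286.2, 276.3], 0.77)]
```

View pics/top0.png

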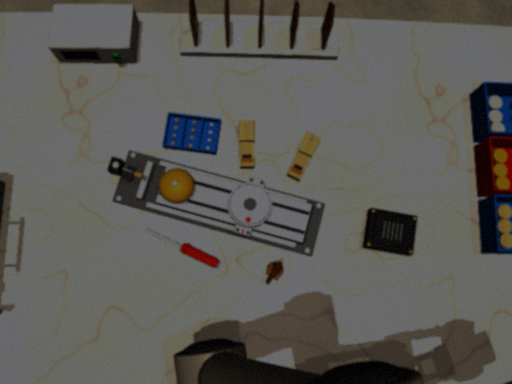

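View pics/side0.png

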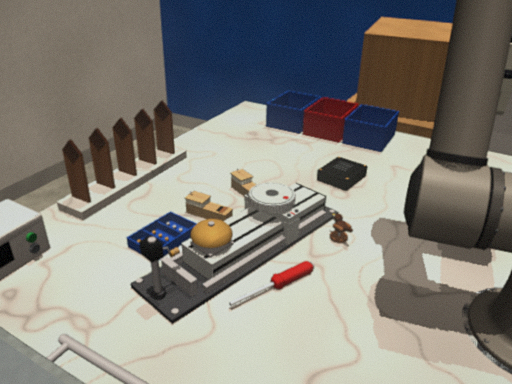

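```bash
cat > h.py <<'E'
import numpy as np, cv2
from plant import bot, viewer
def ray(p,uv):
    f=192/np.tan(np.radians(p["fov_y"])/2); K=np.array([[f,0,p["cx"]],[0,f,p["cy"]],[0,0,1.]])
    n=cv2.undistortPoints(np.array(uv,float).reshape(-1,1,2),K,np.array(p["dist_coeffs"])).reshape(-1,2)
    T=np.array(p["T"]); return T[:3,3],np.c_[n,np.ones(len(n))]@T[:3,:3].T
def onz(p,uv,z):
    c,d=ray(p,uv); return (c+d*((z-c[2])/d[:,2])[:,None])[:,:2]
E
python3 - <<'E'
from h import *
for n in("top","side"):
    p=viewer.capture(n)
    for t,z in(("wheel_top",104.5),("wheel_dot",104.5),("gong",95),("push_face",36),("movement_cover",20),("cuckoo",25),("hex_driver",10)):
        for r in viewer.cut_out(t,p)[:1]:
            m=r["pixels"].astype(np.uint8); v=np.argwhere(m)[:,::-1]
            print(n,t,round(r["score"],2),m.sum(),"c",onz(p,[r["centre"]],z).round(1))
            if t=="wheel_top":
                c=max(cv2.findContours(m,0,1)[0],key=len)[:,0]; w=onz(p,c,z).astype(np.float32); print(" circle",cv2.minEnclosingCircle(w),cv2.fitEllipse(w))
    if n=="top":
        print("corners z12",onz(p,[[133,151],[324,204],[310,254],[113,199]],12).round(1))
E
```

```text
top wheel_top 0.64 1598 c [[526.4 -27.6]]
 circle ((526.0078735351562, -29.731103897094727), 49.77033615112305) ((526.4013061523438, -29.659664154052734), (95.7796401977539, 97.9945068359375), 10.616620063781738)
top wheel_dot 0.72 1611 c [[527.3 -30. ]]
top gong 0.84 1002 c [[574.3 131.7]]
top movement_cover 0.88 2101 c [[ 480.9 -356.5]]
top cuckoo 0.7 296 c [[386.4 -98. ]]
top hex_driver 0.64 557 c [[427.2  93.5]]
corners z12 [[ 666.6  252.3]
 [ 545.9 -208.3]
 [ 427.1 -174.2]
 [ 548.2  292.4]]
side wheel_top 0.77 1210 c [[520.7  -9.3]]
 circle ((522.811767578125, -17.308490753173828), 63.00636672973633) ((521.3655395507812, -16.888166427612305), (99.99159240722656, 124.44339752197266), 23.881460189819336)
side wheel_dot 0.56 1205 c [[523.7 -26.2]]
side gong 0.77 1040 c [[563.2 147. ]]
side push_face 0.69 5023 c [[559.9  65.3]]
side movement_cover 0.86 1142 c [[ 480.8 -359.2]]
side cuckoo 0.75 447 c [[395.  -88.3]]
side hex_driver 0.68 759 c [[429.5  94.8]]
```

Run:
```python
import cv2
a=cv2.imread("pics/top0.png")[130:280,100:300]; cv2.imwrite("pics/c1.png",cv2.resize(cv2.convertScaleAbs(a,alpha=1.6),(800,600),interpolation=cv2.INTER_CUBIC))
```

```text
(no output)
```

View pics/c1.png

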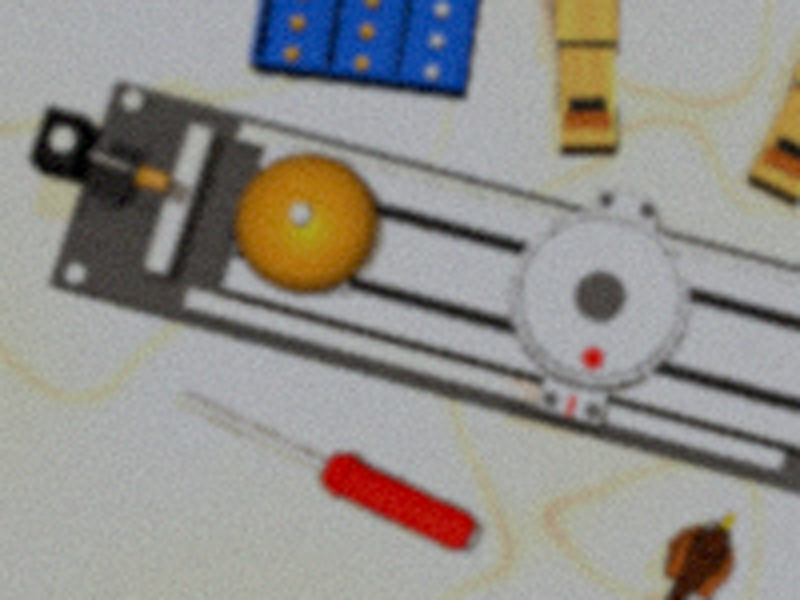

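The wheel's screw is at about pixel (250,204) in the top view, with the red dot at (248,219) and the gong at (177,185). The jig's +y points left and slightly up. That puts the wheel at about (526,-30) and the jig yaw at about -0.256.

```bash
cat >> h.py <<'E'
from scipy.spatial.transform import Rotation as R
def go(x,y,z,yaw):
    o=bot.get_obs(); M=R.from_euler("xyz",o["tcp_rot"]); T=R.from_euler("xyz",[np.pi,0,yaw])
    d=M.inv().apply(np.array([x,y,z])-o["tool_pos"]); r=(M.inv()*T).as_rotvec()
    print("t",round(o["time"],2),"shift",(d/100).round(3),"turn",(r/np.pi).round(3),"j6",o["joint_positions"][5].round(2),"F",o["contact_force"].round(1))
E
python3 -m handwheel '1 -0.8 0 0 0 0.03 -1; 1 -0.8 0 0 0 0.07 -1; 1 -0.8 0 0 0 0.11 -1; 1 -0.8 0 0 0 0.15 -1; 1 -0.8 0 0 0 0.19 -1; 1 -0.8 0 0 0 0.23 -1; 1 -0.8 0 0 0 0.27 -1; 1 -0.8 0 0 0 0.3 -1'; python3 -c "
from h import *
go(503,42,160,-1.256)"
```

```text
time: 2.37
tool_pos: [233.0, -392.1, 226.9]
tcp_rot: [3.141, -0.0, -0.634]
contact_force: [0.3, -0.2, -0.0]
grip_width: 43.0
finger_force: 0.0
t 2.37 shift [-0.394 -5.096  0.668] turn [ 0.    -0.     0.198] j6 1.0 F [ 0.3 -0.2 -0. ]
```

```bash
python3 -m handwheel '-0.1 -1 0 0 0 0.035 -1; -0.1 -1 0 0 0 0.07 -1; -0.1 -1 0 0 0 0.105 -1; -0.1 -1 0 0 0 0.14 -1; -0.1 -1 0 0 0 0.17 -1; -0.1 -1 0 0 0 0.198 -1' >/dev/null; python3 -c "
from h import *
go(503,42,160,-1.256)"
```

```text
t 2.87 shift [-2.612 -3.165  0.668] turn [-0.    -0.     0.001] j6 1.82 F [-0.9  0.   0.2]
```

```bash
M='python3 -m handwheel'; $M '-0.87 -1 0 0 0 0 -1; -0.87 -1 0 0 0 0 -1; -0.87 -1 0 0 0 0 -1; -0.87 -1 0 0 0 0 -1' >/dev/null; $M '-0.87 -1 0 0 0 0 -1; -0.87 -1 0 0 0 0 -1; -0.87 -1 0 0 0 0 -1; -0.87 -1 0 0 0 0 -1' >/dev/null; $M '-0.87 -1 0.3 0 0 0 -1; -0.87 -1 0.3 0 0 0 -1; -0.87 -1 0.3 0 0 0 -1; -0.87 -1 0.6 0 0 0 -1; -0.87 -1 0.6 0 0 0 -1'; python3 -c "
from h import *
go(503,42,87,-1.256)"
```

```text
time: 3.95
tool_pos: [484.3, 39.1, 162.2]
tcp_rot: [3.135, 0.003, -1.246]
contact_force: [-1.6, 0.0, -0.6]
grip_width: 0.1
finger_force: 0.0
t 3.95 shift [ 0.035 -0.192  0.75 ] turn [0.002 0.001 0.003] j6 2.74 F [-1.6  0.  -0.6]
```

```bash
M='python3 -m handwheel'; $M '0 -0.15 0.4 0 0 0 -1; 0 -0.15 0.75 0 0 0 -1; 0 -0.15 0.75 0 0 0 -1; 0 -0.15 0.75 0 0 0 -1' ; python3 -c "
from h import *
go(503,42,87,-1.256)
for n in ('top','side'):
    p=viewer.capture(n); f=p['frame'][:,:,::-1]
    cv2.imwrite(f'pics/{n}1.png',cv2.resize(f[130:290,150:360],(800,600)))"
```

```text
time: 4.28
tool_pos: [498.9, 40.7, 91.4]
tcp_rot: [3.138, 0.001, -1.25]
contact_force: [-0.5, -0.3, 0.3]
grip_width: 0.2
finger_force: 0.0
t 4.28 shift [ 0.001 -0.043  0.044] turn [0.001 0.    0.002] j6 2.75 F [-0.5 -0.3  0.3]
```

View pics/side1.png

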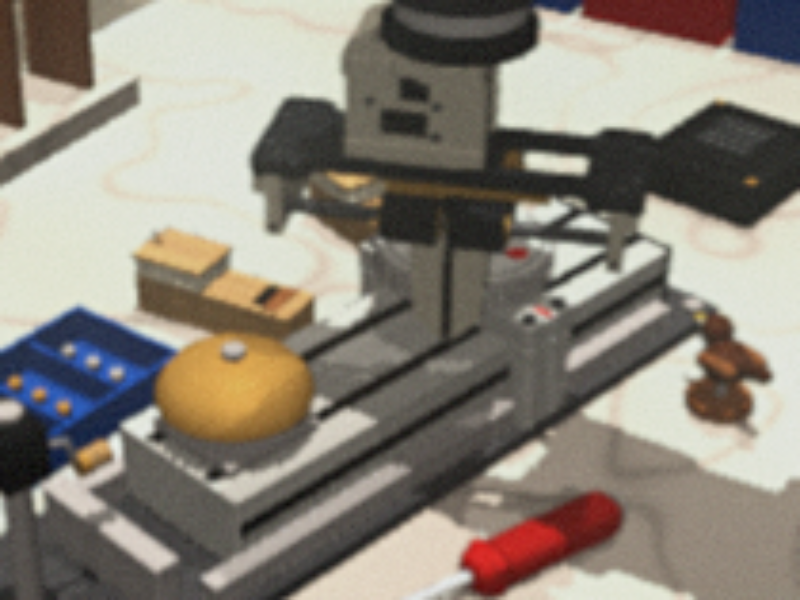

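The shut fingers stand upright just on the gong side of the wheel, clear of the gong. Next I press inwards until they touch.

```bash
M='python3 -m handwheel'; $M '0.06 0 0 0 0 0 -1; 0.12 0 0 0 0 0 -1; 0.12 0 0 0 0 0 -1;0.12 0 0 0 0 0 -1' ; $M '0.01 0 0 0 0 0 -1;0.02 0 0 0 0 0 -1;0.03 0 0 0 0 0 -1;0.03 0 0 0 0 0 -1' ; $M '0.01 0 0 0 0 0 -1;0.02 0 0 0 0 0 -1;0.02 0 0 0 0 0 -1'
```

```text
time: 4.72
tool_pos: [504.4, 29.6, 92.7]
tcp_rot: [-3.14, -0.001, -1.251]
contact_force: [-0.0, -0.0, 1.1]
grip_width: 0.1
finger_force: 0.0
time: 5.05
tool_pos: [504.8, 27.4, 91.7]
tcp_rot: [3.142, -0.0, -1.25]
contact_force: [0.5, 0.5, 1.0]
grip_width: 0.7
finger_force: 0.0
time: 5.3
tool_pos: [505.5, 25.5, 91.7]
tcp_rot: [3.142, -0.0, -1.25]
contact_force: [0.3, 0.6, -0.0]
grip_width: 0.4
finger_force: 0.0
```

```bash
M='python3 -m handwheel'; $M '0.01 0 0.05 0 0 0 -1;0.02 0 0.05 0 0 0 -1;0.02 0 0.05 0 0 0 -1' |grep -E "pos|force"; $M '0.01 0 0 0 0 0 -1;0.02 0 0 0 0 0 -1;0.02 0 0 0 0 0 -1'|grep -E "pos|force"
```

```text
tool_pos: [505.8, 24.3, 86.2]
contact_force: [1.1, 5.1, -1.4]
finger_force: 2.0
tool_pos: [505.6, 23.8, 86.3]
contact_force: [-1.3, 11.1, 0.0]
finger_force: 5.6
```

```bash
M='python3 -m handwheel'; $M '0.004 0.043 0 0 0 -0.039 -1; 0.017 0.112 0 0 0 -0.078 -1; 0.038 0.178 0 0 0 -0.117 -1; 0.067 0.242 0 0 0 -0.156 -1; 0.103 0.301 0 0 0 -0.194 -1; 0.146 0.355 0 0 0 -0.233 -1; 0.196 0.404 0 0 0 -0.272 -1; 0.251 0.447 0 0 0 -0.311 -1'
python3 - <<'E'
from h import *
go(526,-29.5,86,0)
p=viewer.capture('top'); cv2.imwrite('pics/t2.png',cv2.resize(p['frame'][130:280,150:350,::-1],(800,600)))
E
```

```text
time: 6.47
tool_pos: [470.8, -15.9, 86.4]
tcp_rot: [3.142, 0.003, -0.266]
contact_force: [-1.3, 2.7, 0.0]
grip_width: 0.3
finger_force: 1.2
t 6.47 shift [ 0.568 -0.014  0.002] turn [-0.     0.001 -0.085] j6 1.64 F [-1.3  2.7  0. ]
```

View pics/t2.png

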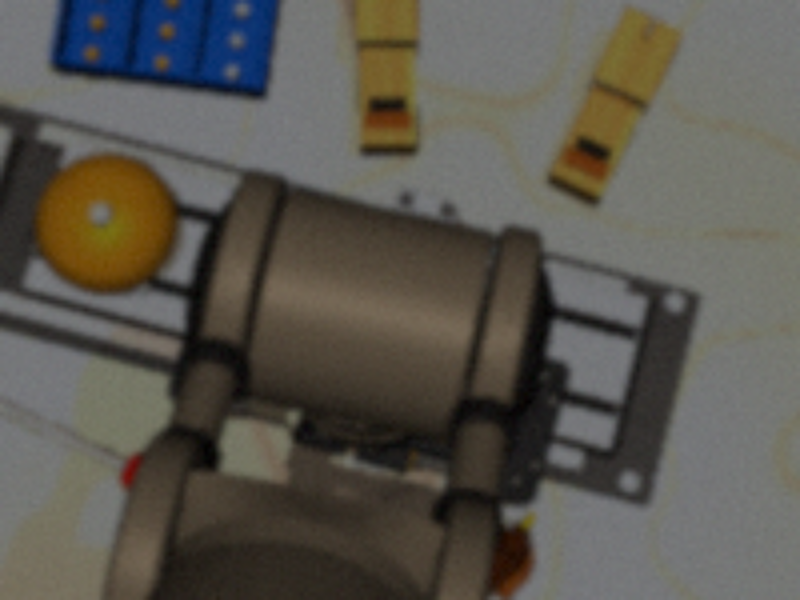

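```bash
cat >> h.py <<'E'
def dot(cx=526,cy=-29.5):
    for n,b in(("side",(160,225,235,310)),("top",(180,228,225,275))):
        p=viewer.capture(n); a=p["frame"][b[0]:b[1],b[2]:b[3]].astype(int)
        m=(a[:,:,0]>1.8*a[:,:,1])&(a[:,:,0]>1.8*a[:,:,2])&(a[:,:,0]>60)
        k,l,s,c=cv2.connectedComponentsWithStats(m.astype(np.uint8))
        for i in range(1,k):
            if s[i,4]>3:
                w=onz(p,[c[i]+[b[2],b[0]]],106)[0]-[cx,cy]; th=np.arctan2(w[1],w[0])
                print(n,"area",s[i,4],"r",np.hypot(*w).round(1),"value mod 2pi",((th-np.pi+.256)%(2*np.pi)).round(2))
E
python3 -c "
from h import *
dot()"
M='python3 -m handwheel'; $M '0.024 0.070 0 0 0 -0.039 -1; 0.037 0.138 0 0 0 -0.078 -1; 0.058 0.204 0 0 0 -0.117 -1; 0.087 0.268 0 0 0 -0.156 -1; 0.123 0.327 0 0 0 -0.194 -1; 0.166 0.381 0 0 0 -0.233 -1; 0.216 0.430 0 0 0 -0.272 -1; 0.271 0.473 0 0 0 -0.311 -1'
python3 - <<'E'
from h import *
go(526,-29.5,86,0)
dot()
E
```

```text
time: 7.28
tool_pos: [483.1, -70.2, 86.5]
tcp_rot: [-3.139, 0.006, 0.707]
contact_force: [-10.4, -7.6, 5.8]
grip_width: 0.5
finger_force: 6.4
t 7.28 shift [ 0.59  -0.031  0.002] turn [-0.     0.002  0.225] j6 0.57 F [-10.4  -7.6   5.8]
side area 7 r 37.6 value mod 2pi 2.06
```

```bash
M='python3 -m handwheel'; $M '0.004 0.070 0 0 0 -0.039 -1; 0.017 0.138 0 0 0 -0.078 -1; 0.038 0.204 0 0 0 -0.117 -1; 0.067 0.268 0 0 0 -0.156 -1; 0.103 0.327 0 0 0 -0.194 -1; 0.146 0.381 0 0 0 -0.233 -1; 0.196 0.430 0 0 0 -0.272 -1; 0.251 0.473 0 0 0 -0.311 -1'
python3 - <<'E'
from h import *
go(526,-29.5,86,0)
dot()
E
```

```text
time: 8.05
tool_pos: [536.6, -91.4, 87.3]
tcp_rot: [3.14, 0.005, 1.683]
contact_force: [-0.0, -7.8, 1.4]
grip_width: 0.6
finger_force: 4.0
t 8.05 shift [ 0.627 -0.036  0.01 ] turn [0.002 0.001 0.536] j6 -0.42 F [-0.  -7.8  1.4]
side area 5 r 38.3 value mod 2pi 2.95
top area 17 r 36.3 value mod 2pi 2.98
```

```bash
M='python3 -m handwheel'; $M '0.004 0.070 0 0 0 -0.039 -1; 0.017 0.138 0 0 0 -0.078 -1; 0.038 0.204 0 0 0 -0.117 -1; 0.067 0.268 0 0 0 -0.156 -1; 0.103 0.327 0 0 0 -0.194 -1; 0.146 0.381 0 0 0 -0.233 -1; 0.196 0.430 0 0 0 -0.272 -1; 0.251 0.473 0 0 0 -0.311 -1'
python3 - <<'E'
from h import *
go(526,-31,86,0)
dot()
E
```

```text
time: 8.82
tool_pos: [582.6, -59.9, 87.7]
tcp_rot: [3.141, 0.007, 2.66]
contact_force: [3.6, -4.9, 1.8]
grip_width: 0.4
finger_force: 2.5
t 8.82 shift [ 0.635 -0.006  0.013] turn [0.003 0.001 0.847] j6 -1.32 F [ 3.6 -4.9  1.8]
side area 7 r 35.6 value mod 2pi 3.78
```

```bash
M='python3 -m handwheel'; $M '0.019 0.070 0.01 0 0 -0.039 -1; 0.032 0.138 0.01 0 0 -0.078 -1; 0.053 0.204 0.01 0 0 -0.117 -1; 0.082 0.268 0.01 0 0 -0.156 -1; 0.118 0.327 0.01 0 0 -0.194 -1; 0.161 0.381 0.01 0 0 -0.233 -1; 0.211 0.430 0.01 0 0 -0.272 -1; 0.266 0.473 0.01 0 0 -0.311 -1'
python3 - <<'E'
from h import *
go(527,-32,86,0)
dot()
E
```

```text
time: 9.58
tool_pos: [582.7, -4.0, 88.0]
tcp_rot: [-3.135, 0.01, -2.646]
contact_force: [7.3, 2.7, 5.8]
grip_width: 0.2
finger_force: 3.8
t 9.58 shift [0.623 0.018 0.014] turn [-0.005 -0.002 -0.842] j6 -2.21 F [7.3 2.7 5.8]
side area 11 r 29.9 value mod 2pi 4.74
```

```bash
M='python3 -m handwheel'; $M '0.014 0.070 0.01 0 0 -0.039 -1; 0.027 0.138 0.01 0 0 -0.078 -1; 0.048 0.204 0.01 0 0 -0.117 -1; 0.077 0.268 0.01 0 0 -0.156 -1; 0.077 0.268 0.01 0 0 -0.156 -1'
python3 - <<'E'
from h import *
go(527,-32,86,0)
dot()
E
```

```text
time: 10.1
tool_pos: [562.4, 18.2, 87.5]
tcp_rot: [-3.134, 0.008, -2.155]
contact_force: [6.3, 10.8, 9.3]
grip_width: 0.6
finger_force: 6.2
t 10.1 shift [0.614 0.019 0.01 ] turn [-0.004 -0.001 -0.686] j6 -2.67 F [ 6.3 10.8  9.3]
side area 12 r 27.7 value mod 2pi 5.34
```

```bash
M='python3 -m handwheel'; $M '-0.15 0 0 0 0 0 -1; -0.2 0 -0.3 0 0 0.039 -1; -0.2 0 -0.5 0 0 0.078 -1; -0.2 0 -0.5 0 0 0.117 -1; -0.2 0 -0.5 0 0 0.156 -1; -0.2 0 -0.5 0 0 0.195 -1; -0.2 0 -0.5 0 0 0.234 -1; -0.2 0 -0.5 0 0 0.273 -1' >/dev/null
for i in 1 2 3 4; do $M '0 0 0 0 0 0.039 -1; 0 0 0 0 0 0.078 -1; 0 0 0 0 0 0.117 -1; 0 0 0 0 0 0.156 -1; 0 0 0 0 0 0.195 -1; 0 0 0 0 0 0.234 -1; 0 0 0 0 0 0.273 -1; 0 0 0 0 0 0.312 -1' >/dev/null; done
python3 - <<'E'
from h import *
go(500,38,137,-1.2)
dot()
E
```

```text
t 13.53 shift [-0.588  0.388 -0.024] turn [-0.    -0.     0.171] j6 2.16 F [-0.2 -0.1 -0.5]
side area 14 r 26.9 value mod 2pi 5.34
```

```bash
M='python3 -m handwheel'; $M '-0.3 0.2 0 0 0 0.039 -1; -0.59 0.39 0 0 0 0.078 -1; -0.59 0.39 0 0 0 0.117 -1; -0.59 0.39 0 0 0 0.156 -1; -0.59 0.39 0 0 0 0.171 -1; -0.59 0.39 0 0 0 0.171 -1' >/dev/null;  python3 - <<'E'
from h import *
go(500,38,87,-1.2)
E
```

```text
t 14.13 shift [-0.006 -0.009  0.48 ] turn [-0.    -0.     0.003] j6 2.68 F [0.3 0.3 0.3]
```

```bash
M='python3 -m handwheel'; $M '0 0 0.3 0 0 0 -1; 0 0 0.48 0 0 0 -1; 0 0 0.48 0 0 0 -1; 0.08 0 0.48 0 0 0 -1; 0.15 0 0.48 0 0 0 -1; 0.17 0 0.48 0 0 0 -1; 0.17 0 0.48 0 0 0 -1' ;  python3 - <<'E'
from h import *
go(527,-32,87,-1.2)
dot()
E
```

```text
time: 14.72
tool_pos: [505.2, 23.1, 87.7]
tcp_rot: [-3.141, 0.004, -1.191]
contact_force: [-2.5, 14.6, 0.7]
grip_width: 0.5
finger_force: 6.9
t 14.72 shift [0.593 0.002 0.004] turn [-0.     0.001  0.003] j6 2.65 F [-2.5 14.6  0.7]
```

```bash
M='python3 -m handwheel'; for i in 1 2; do $M '0.009 0.070 0 0 0 -0.039 -1; 0.022 0.138 0 0 0 -0.078 -1; 0.043 0.204 0 0 0 -0.117 -1; 0.072 0.268 0 0 0 -0.156 -1; 0.108 0.327 0 0 0 -0.194 -1; 0.151 0.381 0 0 0 -0.233 -1; 0.201 0.430 0 0 0 -0.272 -1; 0.256 0.473 0 0 0 -0.311 -1' |grep contact
python3 - <<'E'
from h import *
go(527,-32,86,0)
dot(527,-32)
E
done
```

```text
contact_force: [-4.4, 3.2, 3.4]
t 15.48 shift [0.583 0.    0.017] turn [-0.     0.001 -0.066] j6 1.57 F [-4.4  3.2  3.4]
contact_force: [-5.2, -2.1, 3.0]
t 16.25 shift [ 0.586 -0.006  0.019] turn [0.    0.    0.245] j6 0.5 F [-5.2 -2.1  3. ]
side area 6 r 34.2 value mod 2pi 1.23
```

```bash
M='python3 -m handwheel'; for i in 1 2 3; do $M '0.014 0.070 0 0 0 -0.039 -1; 0.027 0.138 0 0 0 -0.078 -1; 0.048 0.204 0 0 0 -0.117 -1; 0.077 0.268 0 0 0 -0.156 -1; 0.113 0.327 0 0 0 -0.194 -1; 0.156 0.381 0 0 0 -0.233 -1; 0.206 0.430 0 0 0 -0.272 -1; 0.261 0.473 0 0 0 -0.311 -1' |grep contact
python3 - <<'E'
from h import *
go(527,-32,86,0)
dot(527,-32)
E
done
```

```text
contact_force: [-1.5, -7.1, 1.3]
t 17.02 shift [ 0.603 -0.015  0.024] turn [0.002 0.    0.556] j6 -0.48 F [-1.5 -7.1  1.3]
side area 7 r 39.7 value mod 2pi 2.1
contact_force: [5.6, -4.5, -1.0]
t 17.78 shift [ 0.621 -0.003  0.028] turn [0.004 0.001 0.867] j6 -1.38 F [ 5.6 -4.5 -1. ]
side area 8 r 42.7 value mod 2pi 2.88
contact_force: [8.5, 2.8, -0.8]
t 18.55 shift [0.621 0.019 0.031] turn [-0.005 -0.002 -0.822] j6 -2.26 F [ 8.5  2.8 -0.8]
```

```bash
M='python3 -m handwheel'; $M '0.014 0.070 0.01 0 0 -0.039 -1; 0.027 0.138 0.01 0 0 -0.078 -1; 0.048 0.204 0.01 0 0 -0.117 -1; 0.077 0.268 0.01 0 0 -0.156 -1; 0.077 0.268 0.01 0 0 -0.156 -1' |grep contact
$M '-0.15 0 0 0 0 0 -1; -0.2 0 -0.3 0 0 0.039 -1; -0.2 0 -0.5 0 0 0.078 -1; -0.2 0 -0.5 0 0 0.117 -1; -0.2 0 -0.5 0 0 0.156 -1; -0.2 0 -0.5 0 0 0.195 -1; -0.2 0 -0.5 0 0 0.234 -1; -0.2 0 -0.5 0 0 0.273 -1' >/dev/null
for i in 1 2 3 4; do $M '0 0 0 0 0 0.039 -1; 0 0 0 0 0 0.078 -1; 0 0 0 0 0 0.117 -1; 0 0 0 0 0 0.156 -1; 0 0 0 0 0 0.195 -1; 0 0 0 0 0 0.234 -1; 0 0 0 0 0 0.273 -1; 0 0 0 0 0 0.312 -1' >/dev/null; done
python3 - <<'E'
from h import *
go(500,38,137,-1.2)
dot(527,-32)
E
```

```text
contact_force: [6.8, 11.4, 5.7]
t 22.4 shift [-0.557  0.349 -0.005] turn [-0.    -0.     0.191] j6 2.1 F [ 0.7 -0.2 -0.5]
side area 12 r 32.3 value mod 2pi 4.19
```

```bash
M='python3 -m handwheel'; $M '-0.3 0.18 0 0 0 0.039 -1; -0.56 0.35 0 0 0 0.078 -1; -0.56 0.35 0 0 0 0.117 -1; -0.56 0.35 0 0 0 0.156 -1; -0.56 0.35 0 0 0 0.191 -1; -0.56 0.35 0 0 0 0.191 -1; -0.56 0.35 0 0 0 0.191 -1' >/dev/null;  $M '0 0 0.3 0 0 0 -1; 0 0 0.48 0 0 0 -1; 0 0 0.48 0 0 0 -1; 0.08 0 0.48 0 0 0 -1; 0.15 0 0.48 0 0 0 -1; 0.17 0 0.48 0 0 0 -1; 0.17 0 0.48 0 0 0 -1' ;  python3 - <<'E'
from h import *
go(527,-32,87,-1.2)
E
```

```text
time: 23.67
tool_pos: [505.3, 23.4, 88.8]
tcp_rot: [-3.14, 0.003, -1.193]
contact_force: [-1.9, 9.9, 0.8]
grip_width: 0.6
finger_force: 4.9
t 23.67 shift [0.595 0.002 0.016] turn [-0.     0.001  0.002] j6 2.65 F [-1.9  9.9  0.8]
```

```bash
M='python3 -m handwheel'; for i in 1 2; do $M '0.012 0.070 0.01 0 0 -0.039 -1; 0.025 0.138 0.01 0 0 -0.078 -1; 0.046 0.204 0.01 0 0 -0.117 -1; 0.075 0.268 0.01 0 0 -0.156 -1; 0.111 0.327 0.01 0 0 -0.194 -1; 0.154 0.381 0.01 0 0 -0.233 -1; 0.204 0.430 0.01 0 0 -0.272 -1; 0.259 0.473 0.01 0 0 -0.311 -1' |grep contact
python3 - <<'E'
from h import *
go(527,-32,86,0)
dot(527,-32)
E
done
```

```text
contact_force: [-3.1, 2.2, 2.8]
t 24.33 shift [0.583 0.005 0.019] turn [-0.     0.    -0.066] j6 1.57 F [-3.1  2.2  2.8]
contact_force: [-7.6, -4.4, 5.5]
t 25.1 shift [ 0.585 -0.003  0.008] turn [0.    0.001 0.244] j6 0.5 F [-7.6 -4.4  5.5]
side area 4 r 26.8 value mod 2pi 0.35
```

```bash
M='python3 -m handwheel'; $M '0.012 0.070 0.01 0 0 -0.039 -1; 0.025 0.138 0.01 0 0 -0.078 -1; 0.046 0.204 0.01 0 0 -0.117 -1; 0.075 0.268 0.01 0 0 -0.156 -1; 0.075 0.268 0.01 0 0 -0.156 -1;-0.15 0.27 0.01 0 0 -0.156 -1;-0.3 0.27 -0.3 0 0 -0.156 -1;-0.3 0.27 -0.6 0 0 -0.156 -1'
python3 - <<'E'
from h import *
go(527,-32,86,0)
dot(527,-32)
p=viewer.capture('side'); cv2.imwrite('pics/s3.png',cv2.resize(p['frame'][150:270,220:380,::-1],(800,600)))
E
```

```text
time: 25.87
tool_pos: [480.8, -113.0, 146.3]
tcp_rot: [-3.139, 0.001, 1.247]
contact_force: [1.0, -0.6, -0.0]
grip_width: 0.4
finger_force: 0.0
t 25.87 shift [0.915 0.182 0.602] turn [-0.001  0.001  0.397] j6 -0.06 F [ 1.  -0.6 -0. ]
side area 8 r 33.0 value mod 2pi 0.91
```

View pics/s3.png

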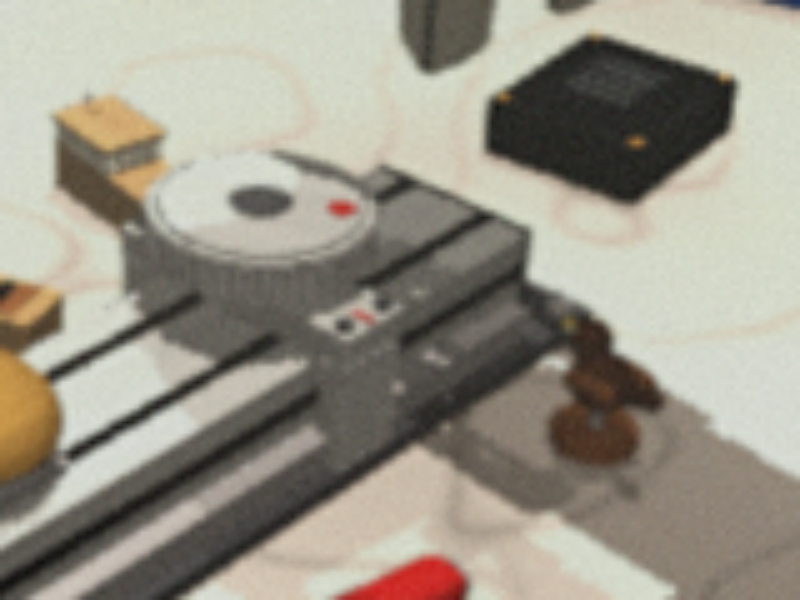

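The red dot at crop (342,208) sits about 0.9 rad past the red line at (362,315). So the wheel is at about 13.5 rad, or 2.14 turns, which is in range. Next is the push.

```bash
python3 -c "
from h import *
go(483,-200,146,1.314)"
```

```text
t 26.02 shift [-0.833  0.258  0.034] turn [ 0.003  0.    -0.021] j6 -0.06 F [ 0.5  0.2 -0.4]
```

```bash
M='python3 -m handwheel'; $M '-0.4 0.13 0 0 0 -0.02 -1; -0.83 0.26 0 0 0 -0.02 -1; -0.83 0.26 0 0 0 -0.02 -1; -0.83 0.26 0 0 0 -0.02 -1' >/dev/null; $M '0 0 0.3 0 0 0 -1; 0 0 0.6 0 0 0 -1; 0 0 0.9 0 0 0 -1; 0 0 1 0 0 0 -1; 0 0 1 0 0 0 -1; 0 0 1 0 0 0 -1'
python3 - <<'E'
from h import *
go(491.4,-167.4,38,1.314)
p=viewer.capture('top'); cv2.imwrite('pics/t4.png',cv2.resize(p['frame'][130:280,180:380,::-1],(800,600)))
E
```

```text
time: 26.85
tool_pos: [481.6, -197.6, 46.1]
tcp_rot: [-3.141, -0.0, 1.314]
contact_force: [-0.4, -0.4, 0.7]
grip_width: 0.4
finger_force: 0.0
t 26.85 shift [0.317 0.018 0.081] turn [-0. -0.  0.] j6 -0.28 F [-0.4 -0.4  0.7]
```

View pics/t4.png

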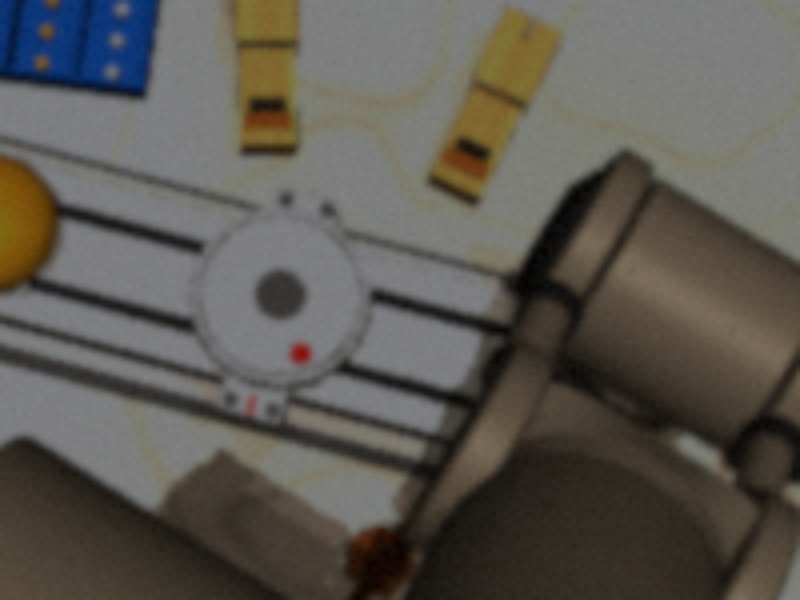

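The wheel, bridge and bystanders look undisturbed. The dot at crop (301,354) against centre (280,293) gives about 13.2 rad, also in range. Pushing now.

```bash
M='python3 -m handwheel'; $M '0.05 0.01 0.05 0 0 0 -1; 0.1 0.02 0.05 0 0 0 -1; 0.15 0.02 0.05 0 0 0 -1; 0.2 0.02 0.05 0 0 0 -1; 0.25 0.02 0.05 0 0 0 -1; 0.3 0.02 0.05 0 0 0 -1; 0.35 0.02 0.05 0 0 0 -1'; $M '0.04 0 0 0 0 0 -1; 0.08 0 0 0 0 0 -1; 0.12 0 0 0 0 0 -1; 0.16 0 0 0 0 0 -1; 0.19 0 0 0 0 0 -1; 0.19 0 0 0 0 0 -1'
```

```text
time: 27.48
tool_pos: [492.4, -164.8, 41.1]
tcp_rot: [3.141, 0.001, 1.314]
contact_force: [-1.3, -2.7, 2.0]
grip_width: 0.3
finger_force: 1.6
time: 27.98
tool_pos: [497.0, -145.6, 40.6]
tcp_rot: [-3.141, -0.001, 1.314]
contact_force: [0.2, -0.1, 0.3]
grip_width: 0.6
finger_force: 0.0
```

```bash
M='python3 -m handwheel'; $M '0.015 0 0 0 0 0 -1; 0.03 0 0 0 0 0 -1; 0.04 0 0 0 0 0 -1;0.04 0 0 0 0 0 -1'|grep -E "tool_pos|contact"; $M '0.015 0 0 0 0 0 -1; 0.03 0 0 0 0 0 -1; 0.04 0 0 0 0 0 -1;0.04 0 0 0 0 0 -1'|grep -E "tool_pos|contact"
```

```text
tool_pos: [497.5, -143.4, 40.6]
contact_force: [-1.7, -7.2, 1.0]
tool_pos: [497.6, -143.2, 40.6]
contact_force: [-9.7, -25.6, -0.1]
```

It is against the stop: 27 N with no more movement. Backing off.

```bash
M='python3 -m handwheel'; $M '-0.05 0 0 0 0 0 -1; -0.2 0 0 0 0 0 -1; -0.5 0 0 0 0 0 -1; -0.5 0 -0.3 0 0 0 -1; -0.5 0 -0.7 0 0 0 -1; -0.5 0 -1 0 0 0 -1; -0.5 0 -1 0 0 0 -1;-0.5 0 -1 0 0 0 -1'; $M '-1 0 -0.5 0 0 0 -1;-1 0 -0.5 0 0 0 -1;-1 0 -0.5 0 0 0 -1;-1 0 -0.5 0 0 0 -1;-1 0 -0.5 0 0 0 -1' >/dev/null
python3 - <<'E'
from h import *
go(0,0,0,0); dot(527,-32)
p=viewer.capture('side'); cv2.imwrite('pics/s5.png',p['frame'][:,:,::-1])
E
```

```text
time: 29.32
tool_pos: [487.0, -187.2, 142.2]
tcp_rot: [3.138, 0.0, 1.314]
contact_force: [0.0, 0.8, -1.5]
grip_width: 0.4
finger_force: 0.0
t 29.73 shift [ 1.564 -5.174  1.904] turn [-0.001 -0.     0.417] j6 -0.44 F [-0.1  0.7 -0.5]
side area 8 r 33.0 value mod 2pi 0.91
top area 18 r 32.2 value mod 2pi 0.56
```

View pics/s5.png

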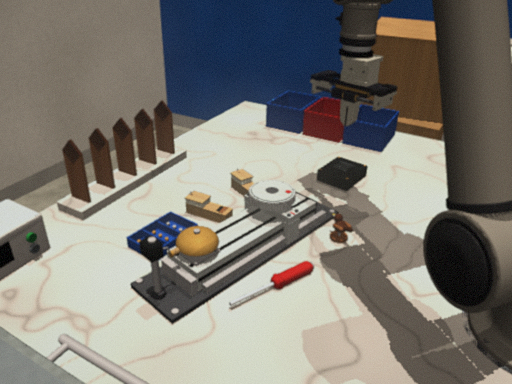

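The gong has moved to (197,243), right up by the hammer. The bystanders are where they were and the arm is clear.

```bash
python3 -c "
from plant import bot
print(bot.close_job())"
```

```text
the job is handed in; nothing more can be done
None
```

The job is handed in: the wheel is loosened about 2.1 turns by dot readings (13.1 to 13.5 rad), the carriage is pushed home against its stop, and the arm is clear, with the gong untouched and the bystanders unmoved as far as the pictures show; no verdict was returned.

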